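# Check the air in a hand-truck wheel with a rod gauge

### The job

Take the tyre gauge out of its wooden holder, press it squarely and firmly down onto the wheel's valve stem (never harder than about 20 N) and hold it there about a second, until the air has pushed the gauge's rod out as far as it will go and pressing further only pushes the valve's pin in. Then put the gauge back upright and fully home in its holder, let go, and leave the rod showing its reading; do not shove the other things on the bench about.

Things in the scene. Friction and masses are not known exactly. Their poses are not given: they have to be found in the camera images.
- gauge: Rod tyre gauge, 160 g, upright in the holder at the start. Origin: centre of the chuck's mouth (lowest face); z up, x along the barrel. Brass chuck z = 0 to 32 mm, 32 mm across at the mouth, then 20; inside 26 mm at the mouth narrowing to 14 within 7.5 mm; brass flange 42 mm across, z = 32 to 38; red grip block above it; aluminium barrel 14 mm thick at z = 55 out to x = 95 mm
- gauge_grip (a point): centre of the gauge's red grip block, 56 mm above the mouth, on the chuck's axis; the block is 30 mm along x, 22 mm along y, z = 38 to 72 mm above the mouth: take it across its 22 mm from above, fingertips just above the flange
- gauge_seat (a point): inside the chuck, 22 mm above its mouth: the sprung rubber seat ring, which bears on the stem's tip (2 N to start it, then 0.9 N per mm, hard stop after 6 mm). The plunger in its middle is meanwhile pushed in by the valve's pin and drives the rod
- rod (a joint): how far the white rod (red end, black rings) has come out of the barrel's +x end, in m: 0 at the start, at most 0.045. It moves 10 mm per mm of plunger, and friction keeps it out afterwards. According to the wheel's hidden pressure it ends at about 8 to 38 mm
- wheel: hand-truck wheel lying flat and fixed on the bench, black tyre of 200 mm diameter, 50 mm high, white rim face 30 mm above the bench, steel hub 32 mm across and 45 mm high. Origin: centre of the underside. The rubber and brass valve stem belongs to it
- valve_foot (a point): point of the white rim, 36 mm from the wheel's centre, where the valve stem comes up. The stem's brass tip, 12 mm thick, stands 51 to 71 mm above this point (differs each time, not measured) and leans about 3 mm to a side; it yields sideways 1 mm per 2.2 N. Pressed by the gauge it feels springy, then hard; 15 to 20 N opens the valve at any pressure, over 25 N harms it
- pin (a joint): how far the thin valve pin (3 mm thick, standing 6 mm out of the stem's tip) is pushed in, in m: 0 out, 0.006 flush. The air holds it out with a hidden 4 to 7 N; it yields only after the gauge's rod has come out as far as that pressure drives it
- holder: hardwood block, fixed, 85 by 85 by 40 mm, with a vertical round through hole of 36 mm in the middle, chamfered by 3 mm, in which the chuck hangs, the flange resting on the block's top (the gauge's mouth then lies 8 mm above the bench). Origin: centre of the underside
- holder_mouth (a point): centre of the hole at the block's top face, 40 mm above the bench
- clamp: yellow and black bar clamp lying on the bench, 300 mm long; a bystander. Origin: underside, middle of the bar
- pencils: wooden block of 90 by 55 by 35 mm with pencils standing up to 115 mm high; a bystander. Origin: centre of the underside
- driver: screwdriver with a blue handle lying on the bench; a bystander. Origin: its underside
Things that resemble listed ones, but are neither listed nor needed, are in the scene too. What is shaped like the holder but green or turquoise is not meant.

How it is judged:
By the outcome, as a careful person would: the job done as asked, in the order asked, and still so for the second after the job is handed in, with the robot touching nothing.
It also fails if it takes over 72 s, if anything falls off the work surface, if the arm or the gripper's body presses on something with over 40 N, if the wrist force passes 120 N, or if a joint passes its speed limit or range.

### The arm

A 7-joint arm with a two-finger parallel gripper is mounted at the origin on the work surface. World frame = base frame: x ahead of the robot, y to its left, z up, the work surface at z = 0. Lengths are in m, angles in rad, forces in N, time in s.
With the tool pointing down it reaches from about 0.35 to 0.9 m from the base axis. Payload 8.1 kg.
Tool frame: the origin (TCP) lies midway between the tips of the shut fingers; the grasp point (between the pads) lies 19 mm behind it (env.pinch_z is the distance from the TCP to the grasp point, in m); x points along the fingers, y is the direction in which the jaws open and shut, and the axes are right-handed (so a half turn about x gives the same grasp; the last joint's range is limited). The gripper opens to 92 mm and grips with 3 to 60 N. Pads are 19 mm wide; open, the fingers measure 130 mm over their backs; the gripper's body (75 mm by 190 mm) begins 47 mm behind the grasp point.
Start: joints at [-1.216, 0.434, 0.025, 1.573, -0.012, 1.134, -0.075], TCP at [0.276, 0.561, 0.227] pointing down, gripper open.
Joint ranges: [-2.62, 2.62], [-0.44, 2.09], [-1.27, 1.32], [0.08, 2.57], [-1.32, 4.46], [0.12, 2], [-2.74, 2.74]. Speed limits (rad/s): [2.22, 2.22, 3.01, 3.01, 3.14, 3.14, 3.14].

### API

Orientations are given as a rotation vector (axis times angle).
In Python, from rig import monitor, vision, ticket, env gives the robot as it stands.
- The arm moves only by the shell command python3 -m crank 'ROWS' [FORCE]. ROWS is JSON, a list of rows, each a list of 7 numbers: the closure, from -1 (fully open) to 1 (shut), so that 0 is half open, then the shift along the tool's x, y, z in cm, then the turn, a rotation vector about the tool's x, y, z in degrees. In form: [[hand, dx, dy, dz, rx, ry, rz], ...]. A call has 1 to 8 rows; each row is the pose to reach, as a shift and turn from the pose measured when the call began, along the tool's axes at that moment; what a row does not reach only later rows make up. A row lasts 1/8 s, in which the tool goes at most 62.5 mm and 10.7 degrees, less where a joint would pass 70% of its speed; a pose out of reach is approached as far as the arm can. A call with a gripper value outside its range is refused whole. The fingers move at their own pace and stop on an object; FORCE is the grip in N (left out, the last holds). Time passes only in rows, so rows that repeat a pose let the fingers close. It gives the time, the measured TCP pose, the force and the opening at its end, in the units of the state.
- monitor.state(): the state, without advancing time (a new reading comes with each control period).
- vision.grab_frame(name): name is "side" or "top"; returns the picture (420x560x3 uint8, blue, green, red); there is no depth.
- vision.camera_info(name): a dict with "fx", "fy", "cx", "cy" (pixels), "world_from_camera" (4x4, takes a point from camera to world coordinates). Camera axes: x right, y up, looking along -z (the intrinsics and any distortion apply to the point x, -y, -z); pixel columns grow to the right and rows downward; lengths in m; the calibration is good to about 2 mm. A picture is of the moment at which its call begins. camera_info takes no time and is no camera call.
- ticket.close_job(): hands the job in, once; it reports no verdict.
The state is a dict: "t": time; "qpos": joint angles; "qvel": joint speeds; "joint_torque": joint torques, N m; "tool_pos": TCP position; "tool_rot": TCP orientation; "ft_force": force on the tool from outside, world axes, zero at the start; "moment": the same for the moment, N m; "grip_width": finger opening in m.
Only numpy, scipy, OpenCV 4.12 (cv2) and the standard library are available. Lean on these libraries where they do the work, as an engineer would, in place of code of your own. Each camera call takes 0.05 s, during which the arm holds its last target. There are 200 camera calls.

## Working session

There is one attempt and no reset: what is moved stays moved. The work goes in short steps, Python scripts to look and compute and a shell command to move; the robot and the scene stay as the last step left them, time stands still between calls to the robot, and variables do not carry over. Pictures are saved under pics/ and viewed, about 8 in all and at most 12, crops included, and the job is handed in when it is done.

```bash
ls; mkdir -p pics; python3 - <<'E'
from rig import monitor, vision, env
import cv2,numpy as np
for n in("side","top"):
    cv2.imwrite(f"pics/{n}0.png",vision.grab_frame(n)); print(n,vision.camera_info(n))
print(monitor.state(), env.pinch_z)
E
```

```text
pics
side {'fx': 408.3089056956479, 'fy': 408.3089056956479, 'cx': 275.82416661474343, 'cy': 207.61638951602276, 'world_from_camera': array([[ 0.68990689,  0.40630345, -0.59912102, -0.13482213],
       [-0.72373465,  0.36955018, -0.58278711, -0.71747258],
       [-0.01538314,  0.83567349,  0.5490111 ,  0.76828642],
       [ 0.        ,  0.        ,  0.        ,  1.        ]])}
top {'fx': 481.0771631797466, 'fy': 481.0771631797466, 'cx': 282.85496098803765, 'cy': 207.0179241922544, 'world_from_camera': array([[-5.44702441e-02,  9.75383988e-01, -2.13679827e-01,
         3.52099955e-01],
       [-9.98515392e-01, -5.31927042e-02,  1.17281319e-02,
         9.11539805e-03],
       [ 7.32241971e-05,  2.14001431e-01,  9.76833344e-01,
         1.27343120e+00],
       [ 0.00000000e+00,  0.00000000e+00,  0.00000000e+00,
         1.00000000e+00]])}
{'t': 0.1, 'qpos': array([-1.21563579,  0.43510756,  0.02500309,  1.57398898, -0.01158692,
        1.13400043, -0.0751018 ]), 'qvel': array([-0.0008817 , -0.00078216,  0.00183236, -0.00110507,  0.00038225,
        0.00154641,  0.00057785]), 'joint_torque': array([ 4.03040496e-03, -6.69125462e+01,  9.88398604e-01, -3.15147507e+01,
       -6.05182489e-02,  3.73046170e-02,  3.59163528e-05]), 'tool_pos': array([0.27608102, 0.56021864, 0.22605884]), 'tool_rot': array([ 0.35796746,  1.54097876, -0.36010301]), 'ft_force': array([0.04736855, 0.02045008, 0.58252023]), 'moment': array([-0.012065  , -0.00356361, -0.00375988]), 'grip_width': 0.09170747708809478} 0.0188
```

View pics/side0.png

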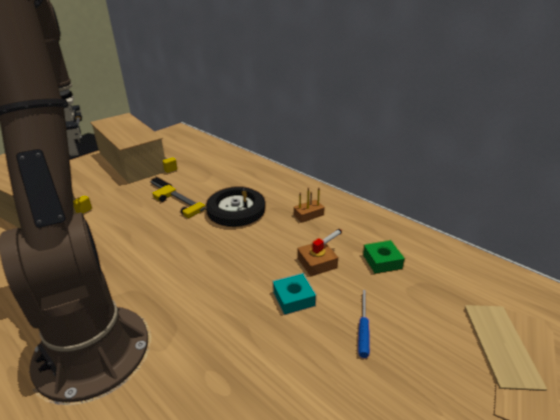

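View pics/top0.png

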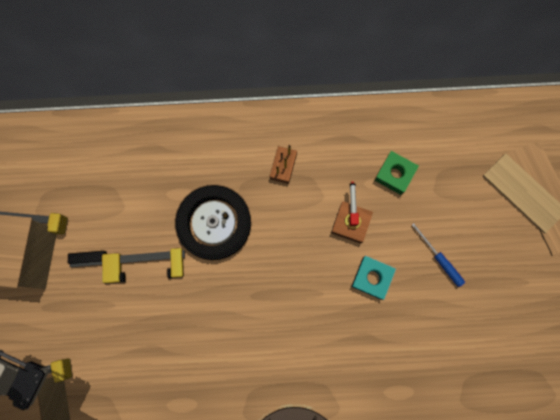

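```bash
cat > h.py <<'E'
import numpy as np, cv2
from rig import monitor, vision, env
from scipy.spatial.transform import Rotation as R
def cam(n):
    c=vision.camera_info(n); return c,np.array(c["world_from_camera"])
def ray(n,u,v):
    c,T=cam(n); d=np.array([(u-c["cx"])/c["fx"],-(v-c["cy"])/c["fy"],-1.])
    return T[:3,3],T[:3,:3]@d
def onz(n,u,v,z):
    o,d=ray(n,u,v); return o+d*(z-o[2])/d[2]
def tri(a,b):
    (o1,d1),(o2,d2)=ray("side",*a),ray("top",*b)
    s=np.linalg.lstsq(np.c_[d1,-d2],o2-o1,rcond=None)[0]
    p,q=o1+s[0]*d1,o2+s[1]*d2
    return (p+q)/2,np.linalg.norm(p-q)
def proj(n,p):
    c,T=cam(n); q=T[:3,:3].T@(np.array(p)-T[:3,3])
    return np.array([c["cx"]+c["fx"]*q[0]/-q[2],c["cy"]+c["fy"]*q[1]/q[2]])
def crop(im,u,v,w=64,h=48,k=6):
    c=im[v-h//2:v+h//2,u-w//2:u+w//2]; c=cv2.resize(c,None,fx=k,fy=k,interpolation=cv2.INTER_CUBIC)
    for i in range(0,w,10): 
        cv2.putText(c,str(u-w//2+i),(i*k,8),0,.3,(255,255,255)); cv2.line(c,(i*k,10),(i*k,16),(255,255,255))
    for i in range(10,h,10):
        cv2.putText(c,str(v-h//2+i),(0,i*k+3),0,.3,(255,255,255)); cv2.line(c,(20,i*k),(26,i*k),(255,255,255))
    return c
E
python3 - <<'E'
from h import *
s,t=cv2.imread("pics/side0.png"),cv2.imread("pics/top0.png")
m=np.vstack([np.hstack([crop(s,322,248),crop(t,352,210)]),np.hstack([crop(s,238,204),crop(t,214,222)])])
cv2.imwrite("pics/c0.png",m);print(m.shape)
E
```

```text
(576, 768, 3)
```

View pics/c0.png

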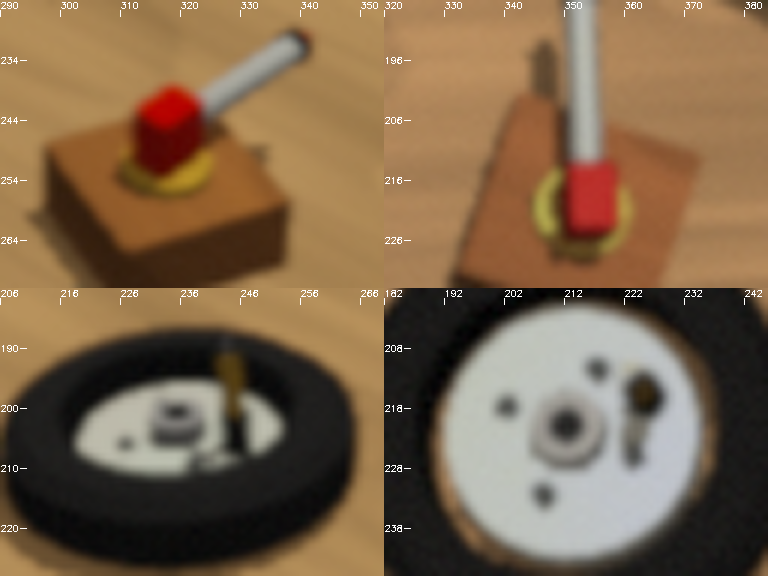

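```bash
python3 - <<'E'
from h import *
np.set_printoptions(precision=4,suppress=True)
print("block",onz("side",318.3,241.3,.08),"flange",onz("top",353.2,220.8,.046))
f=lambda px,py:(320+(px-384)/6,186+py/6)
g=lambda px,py:(290+px/6,224+py/6)
for p in[(522,95),(700,158),(455,277)]: print("hc top",onz("top",*f(*p),.04))
for p in[(45,148),(130,253),(288,205)]: print("hc side",onz("side",*g(*p),.04))
print("barrel axis",onz("top",*f(582,20),.063+.007),onz("top",*f(588,150),.07))
print("barrel end side",onz("side",*g(297,43),.063))
print("hub",onz("top",212.5,221.2,.045),onz("side",235.5,200.3,.045))
print("tip tri",tri((244.2,190.5),(225.8,215.5)))
w=lambda px,py:(182+(px-384)/6,198+(py-288)/6)
print("rim extremes",onz("top",*w(444,430),.03),onz("top",*w(702,430),.03),onz("top",*w(575,303),.03),onz("top",*w(575,563),.03))
E
```

```text
block [ 0.5733 -0.1875  0.08  ] flange [ 0.5741 -0.1859  0.046 ]
hc top [ 0.6272 -0.1645  0.04  ]
hc top [ 0.5949 -0.2397  0.04  ]
hc top [ 0.5483 -0.129   0.04  ]
hc side [ 0.5487 -0.1347  0.04  ]
hc side [ 0.5187 -0.2108  0.04  ]
hc side [ 0.5924 -0.2428  0.04  ]
barrel axis [ 0.6522 -0.1887  0.07  ] [ 0.595  -0.1864  0.07  ]
barrel end side [ 0.6689 -0.1898  0.063 ]
hub [0.5931 0.1789 0.045 ] [0.5963 0.1802 0.045 ]
tip tri (array([0.5968, 0.1366, 0.0998]), np.float64(0.004427850612666044))
rim extremes [0.5977 0.2348 0.03  ] [0.5916 0.1219 0.03  ] [0.6518 0.1761 0.03  ] [0.5359 0.1789 0.03  ]
```

```bash
cat >> h.py <<'E'
np.set_printoptions(precision=3,suppress=True)
def plan(p,yaw=0.,flip=False):
    "tool shift in cm and turn in deg to bring the TCP to p, x down, jaw axis at world yaw+90"
    s=monitor.state(); Rt=R.from_rotvec(s["tool_rot"])
    y=np.radians(yaw+90+(180 if flip else 0)); yy=np.array([np.cos(y),np.sin(y),0]); x=np.array([0,0,-1.])
    G=R.from_matrix(np.c_[x,yy,np.cross(x,yy)])
    print("t",round(s["t"],2),"tcp",s["tool_pos"],"F",s["ft_force"],"M",s["moment"],"w",round(s["grip_width"],4))
    print("axes(cols)\n",Rt.as_matrix()); 
    print("shift cm",100*Rt.inv().apply(np.array(p)-s["tool_pos"]),"turn",np.degrees((Rt.inv()*G).as_rotvec()))
    print("q",s["qpos"])
E
python3 - <<'E'
from h import *
plan((.574,-.187,.2),-2);plan((.574,-.187,.2),-2,True)
E
```

```text
t 0.1 tcp [0.276 0.56  0.226] F [0.047 0.02  0.583] M [-0.012 -0.004 -0.004] w 0.0917
axes(cols)
 [[-0.     0.442  0.897]
 [-0.001  0.897 -0.442]
 [-1.    -0.001  0.   ]]
shift cm [  2.687 -53.854  59.752] turn [-24.233  -0.008   0.078]
q [-1.216  0.435  0.025  1.574 -0.012  1.134 -0.075]
t 0.1 tcp [0.276 0.56  0.226] F [0.047 0.02  0.583] M [-0.012 -0.004 -0.004] w 0.0917
axes(cols)
 [[-0.     0.442  0.897]
 [-0.001  0.897 -0.442]
 [-1.    -0.001  0.   ]]
shift cm [  2.687 -53.854  59.752] turn [155.767   0.108   0.011]
q [-1.216  0.435  0.025  1.574 -0.012  1.134 -0.075]
```

```bash
python3 -m crank '[[-1,-4,0,0,0,0,0],[-1,-4,-4,4.4,-3,0,0],[-1,-4,-8,8.8,-6,0,0],[-1,-4,-12,13.2,-9,0,0],[-1,-4,-16,17.6,-12,0,0],[-1,-4,-20,22,-15,0,0],[-1,-4,-24,26.4,-18,0,0],[-1,-4,-28,30.8,-21,0,0]]' && python3 -c "
from h import *
plan((.574,-.187,.17),-2)"
```

```text
t: 1.1
tool_pos: [0.4289, 0.171, 0.2664]
tool_rot: [0.069, 1.57, -0.071]
ft_force: [1.2, -0.2, -0.3]
grip_width: 0.0919
t 1.1 tcp [0.429 0.171 0.266] F [ 1.16  -0.236 -0.302] M [ 0.085 -0.     0.008] w 0.0919
axes(cols)
 [[-0.001  0.089  0.996]
 [-0.001  0.996 -0.089]
 [-1.    -0.001 -0.   ]]
shift cm [  9.678 -34.345  17.662] turn [-3.131 -0.026  0.073]
q [-0.644  0.128  0.168  1.902 -0.023  1.115  1.013]
```

```bash
python3 -m crank '[[-1,0,-5,2.6,-1,0,0],[-1,0,-10,5.2,-2,0,0],[-1,0,-15,7.7,-3,0,0],[-1,1,-20,10.3,-3,0,0],[-1,3,-25,12.9,-3,0,0],[-1,6,-30,15.5,-3,0,0],[-1,9.7,-34.3,17.7,-3,0,0],[-1,9.7,-34.3,17.7,-3,0,0]]' && python3 - <<'E'
from h import *
plan((.574,-.187,.05),-2)
s,t=vision.grab_frame("side"),vision.grab_frame("top")
cv2.imwrite("pics/c1.png",np.hstack([crop(s,322,235,64,64),crop(t,352,200,64,64)]))
E
```

```text
t: 2.1
tool_pos: [0.5724, -0.1908, 0.166]
tool_rot: [0.032, 1.577, -0.036]
ft_force: [-0.2, 1.7, -0.5]
grip_width: 0.0915
t 2.1 tcp [ 0.572 -0.191  0.166] F [-0.224  1.71  -0.504] M [0.091 0.057 0.003] w 0.0915
axes(cols)
 [[-0.007  0.043  0.999]
 [-0.003  0.999 -0.043]
 [-1.    -0.003 -0.007]]
shift cm [11.602  0.424  0.223] turn [-0.465 -0.376  0.172]
q [-0.034  0.471  0.381  1.721 -0.197  0.993  1.946]
```

View pics/c1.png

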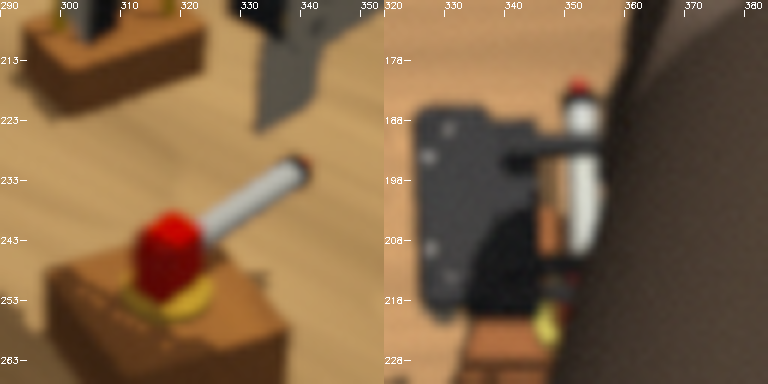

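```bash
python3 -m crank '[[-1,2,0.4,0.2,-0.5,-0.4,0.2],[-1,5,0.4,0.2,-0.5,-0.4,0.2],[-1,8,0.4,0.2,-0.5,-0.4,0.2],[-1,10,0.4,0.2,-0.5,-0.4,0.2],[-1,11,0.4,0.2,-0.5,-0.4,0.2],[-1,11.6,0.4,0.2,-0.5,-0.4,0.2],[-1,11.6,0.4,0.2,-0.5,-0.4,0.2]]' && python3 -c "
from h import *
plan((.574,-.187,.05),-2)"
```

```text
t: 3.08
tool_pos: [0.5761, -0.1825, 0.0534]
tool_rot: [0.025, 1.565, -0.021]
ft_force: [-0.6, 0.8, 0.3]
grip_width: 0.0917
t 3.08 tcp [ 0.576 -0.183  0.053] F [-0.647  0.794  0.309] M [ 0.019  0.001 -0.041] w 0.0917
axes(cols)
 [[ 0.005  0.029  1.   ]
 [ 0.003  1.    -0.029]
 [-1.     0.003  0.005]]
shift cm [ 0.338 -0.453 -0.198] turn [ 0.336  0.297 -0.155]
q [ 0.002  0.602  0.318  1.824 -0.268  0.753  2.006]
```

```bash
python3 -m crank '[[-1,0.2,-0.4,-0.2,0,0.3,0],[-1,0.2,-0.4,-0.2,0,0.3,0],[-1,0.2,-0.4,-0.2,0,0.3,0]]' && python3 -c "
from h import *
plan((.574,-.187,.05),-2)"
```

```text
t: 3.45
tool_pos: [0.5741, -0.1866, 0.0516]
tool_rot: [0.025, 1.57, -0.021]
ft_force: [-0.1, 0.5, 0.1]
grip_width: 0.0921
t 3.45 tcp [ 0.574 -0.187  0.052] F [-0.133  0.525  0.07 ] M [ 0.031 -0.005 -0.03 ] w 0.0921
axes(cols)
 [[ 0.     0.029  1.   ]
 [ 0.003  1.    -0.029]
 [-1.     0.003  0.   ]]
shift cm [ 0.158 -0.039 -0.011] turn [ 0.318  0.021 -0.153]
q [ 0.009  0.606  0.318  1.823 -0.267  0.756  2.012]
```

```bash
python3 -m crank '[[0.3,0.1,0,0,0,0,0],[0.6,0.1,0,0,0,0,0],[1,0.1,0,0,0,0,0],[1,0.1,0,0,0,0,0],[1,0.1,0,0,0,0,0],[1,0.1,0,0,0,0,0]]' 45 && python3 -c "
from h import *
plan((.574,-.187,.05),-2)"
```

```text
t: 4.2
tool_pos: [0.5741, -0.1866, 0.0506]
tool_rot: [0.025, 1.57, -0.021]
ft_force: [-0.8, -0.8, -0.1]
grip_width: 0.0363
t 4.2 tcp [ 0.574 -0.187  0.051] F [-0.811 -0.755 -0.131] M [-0.022  0.002 -0.007] w 0.0363
axes(cols)
 [[ 0.     0.029  1.   ]
 [ 0.003  1.    -0.029]
 [-1.     0.003  0.   ]]
shift cm [ 0.062 -0.037 -0.011] turn [ 0.32   0.021 -0.152]
q [ 0.01   0.607  0.318  1.823 -0.267  0.754  2.013]
```

```bash
python3 -m crank '[[1,0,0,0,0,0,0],[1,0,0,0,0,0,0],[1,0,0,0,0,0,0],[1,0,0,0,0,0,0]]' 45 && python3 -c "
from h import *
plan((.574,-.187,.05),-2)"
```

```text
t: 4.7
tool_pos: [0.5741, -0.1865, 0.0506]
tool_rot: [0.025, 1.57, -0.021]
ft_force: [-0.5, 1.1, 0.1]
grip_width: 0.0219
t 4.7 tcp [ 0.574 -0.187  0.051] F [-0.515  1.138  0.076] M [0.189 0.039 0.047] w 0.0219
axes(cols)
 [[ 0.     0.029  1.   ]
 [ 0.003  1.    -0.029]
 [-1.     0.003  0.   ]]
shift cm [ 0.06  -0.047 -0.009] turn [ 0.324  0.017 -0.158]
q [ 0.01   0.607  0.318  1.823 -0.268  0.754  2.013]
```

```bash
python3 -m crank '[[1,-0.5,0,0,0,0,0],[1,-1.5,0,0,0,0,0],[1,-3,0,0,0,0,0],[1,-5,0,0,0,0,0],[1,-8,0,0,0,0,0],[1,-11,0,0,0,0,0],[1,-14,0,0,0,0,0],[1,-14,0,0,0,0,0]]' && python3 - <<'E'
from h import *
plan((.597,.138,.19),-2)
t=cv2.imread("pics/top0.png"); s=cv2.imread("pics/side0.png")
print("foot side",onz("side",245.3,207,.03))
for z in(.085,.09,.095,.1,.105): print(z,onz("top",225.8,215.5,z),onz("side",244.2,190.5,z))
cv2.imwrite("pics/c2.png",np.hstack([crop(s,244,200,32,40,12),crop(t,222,218,32,40,12)]))
E
```

```text
t: 5.7
tool_pos: [0.5755, -0.1877, 0.1939]
tool_rot: [0.024, 1.565, -0.022]
ft_force: [0.1, -0.3, -1.5]
grip_width: 0.0216
t 5.7 tcp [ 0.576 -0.188  0.194] F [ 0.129 -0.312 -1.52 ] M [ 0.045 -0.03   0.002] w 0.0216
axes(cols)
 [[ 0.006  0.029  1.   ]
 [ 0.002  1.    -0.029]
 [-1.     0.002  0.006]]
shift cm [ 0.453 32.615  1.185] turn [ 0.314  0.328 -0.097]
q [-0.041  0.44   0.385  1.694 -0.19   1.039  1.948]
foot side [0.606 0.144 0.03 ]
0.085 [0.598 0.14  0.085] [0.615 0.154 0.085]
0.09 [0.597 0.139 0.09 ] [0.61  0.148 0.09 ]
0.095 [0.596 0.138 0.095] [0.604 0.142 0.095]
0.1 [0.595 0.138 0.1  ] [0.599 0.135 0.1  ]
0.105 [0.594 0.137 0.105] [0.593 0.129 0.105]
```

View pics/c2.png

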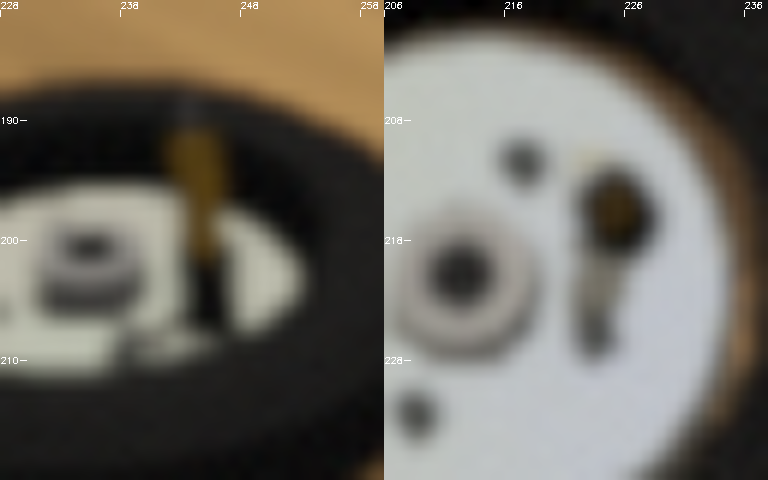

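```bash
python3 -m crank '[[1,0,5,0,0,0,0],[1,0,10,0,0,0,0],[1,0,15,0,0,0.3,0],[1,0,20,1,0,0.3,0],[1,0,25,1.3,0,0.3,0],[1,0,29,1.3,0,0.3,0],[1,0.5,32,1.3,0,0.3,0],[1,1.5,32.7,1.3,0.3,0.3,-0.1]]' && python3 -m crank '[[1,1,0.1,0,0,0,0],[1,1,0.1,0,0,0,0],[1,1,0.1,0,0,0,0]]'&& python3 - <<'E'
from h import *
plan((.598,.139,.168),-2)
s,t=vision.grab_frame("side"),vision.grab_frame("top")
cv2.imwrite("pics/c3.png",np.hstack([crop(s,244,185,32,48,12),crop(t,222,212,32,48,12)]))
E
```

```text
t: 6.7
tool_pos: [0.5977, 0.1416, 0.1787]
tool_rot: [0.025, 1.571, -0.024]
ft_force: [-0.2, 0.0, -0.9]
grip_width: 0.022
t: 7.08
tool_pos: [0.5979, 0.1411, 0.1689]
tool_rot: [0.026, 1.571, -0.026]
ft_force: [0.3, 0.0, -0.7]
grip_width: 0.0216
t 7.08 tcp [0.598 0.141 0.169] F [ 0.254  0.015 -0.659] M [0.074 0.017 0.005] w 0.0216
axes(cols)
 [[ 0.     0.033  0.999]
 [ 0.     0.999 -0.033]
 [-1.     0.     0.   ]]
shift cm [ 0.086 -0.213  0.014] turn [ 0.102  0.002 -0.016]
q [-0.537  0.476  0.316  1.691 -0.171  1.001  1.377]
```

View pics/c3.png

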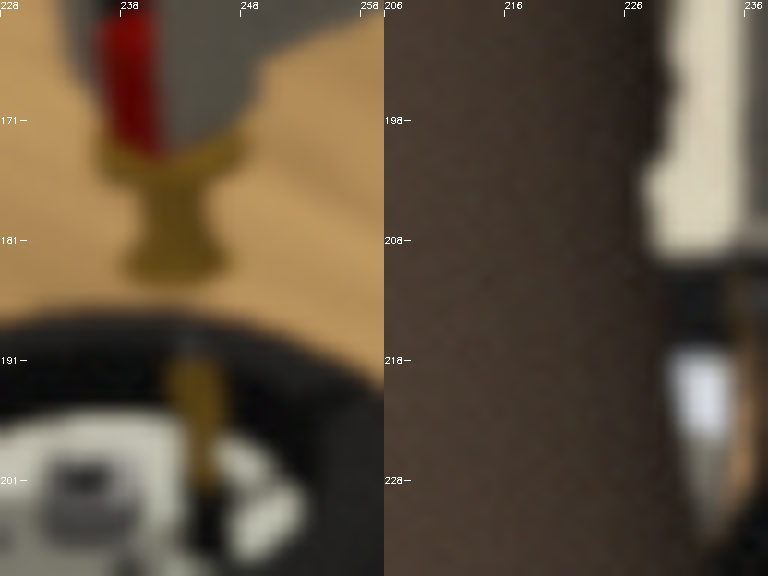

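```bash
python3 - <<'E'
from h import *
p=np.array([.5979,.1411,.1689])
for n,z in(("mouth",-.0426),("flange mid",-.0076),("neck",-.021)):
    q=proj("side",p+[0,0,z]); print(n,q,"crop px",(q-[228,161])*12)
for x,y,z in [(.598,.138,.098),(.596,.139,.096),(.598,.138,.1),(.6,.14,.096)]:
    q=proj("side",(x,y,z));print((x,y,z),(q-[228,161])*12)
a=proj("side",(.597,.139,.097))
for d in np.eye(3)*.001: print("px(crop) per mm",(proj("side",np.array([.597,.139,.097])+d)-a)*12)
E
```

```text
mouth [242.322 182.804] crop px [171.87  261.646]
flange mid [241.644 173.045] crop px [163.727 144.539]
neck [241.906 176.816] crop px [166.873 189.79 ]
(0.598, 0.138, 0.098) [186.429 357.691]
(0.596, 0.139, 0.096) [178.796 365.697]
(0.598, 0.138, 0.1) [185.987 351.244]
(0.6, 0.14, 0.096) [187.315 358.672]
px(crop) per mm [ 2.767 -1.433]
px(crop) per mm [-2.539 -1.297]
px(crop) per mm [-0.223 -3.22 ]
```

```bash
python3 - <<'E'
from h import *
s,t=cv2.imread("pics/side0.png").astype(int),cv2.imread("pics/top0.png").astype(int)
print("side sum/3, cols 238..252")
for v in range(185,203): print(v,s[v,238:253].mean(-1).astype(int),"| R-B",(s[v,238:253,2]-s[v,238:253,0]))
print("top cols 219..232")
for v in range(206,224): print(v,t[v,219:233].mean(-1).astype(int),"| R-B",t[v,219:233,2]-t[v,219:233,0])
E
```

```text
side sum/3, cols 238..252
185 [114 114 115 115 116 119 123 127 131 134 135 135 134 133 132] | R-B [78 78 79 79 80 81 83 85 87 89 89 89 88 88 88]
186 [ 80  82  82  82  83  90  98 107 116 123 127 130 134 135 134] | R-B [54 54 55 55 56 61 67 72 78 83 85 87 89 89 88]
187 [ 45  45  46  46  48  56  63  67  77  85  93 107 120 127 131] | R-B [20 21 22 21 22 27 35 43 51 58 64 73 81 84 87]
188 [ 30  31  31  29  35  45  44  39  40  45  52  66  80  92 109] | R-B [ 4  3  4  4  5  6  8 11 14 20 27 42 54 63 73]
189 [23 24 23 25 34 45 42 34 32 32 33 36 42 51 69] | R-B [ 0  1  1  2  2  4  4  4  4  3  6 11 17 27 43]
190 [15 14 16 22 31 44 42 36 32 28 30 30 32 34 37] | R-B [ 1  0  0  4 11 16 18 18 11  4  2  3  4  6 11]
191 [13 11 14 21 37 53 52 44 30 24 24 28 30 32 30] | R-B [ 1  0  1 16 35 44 48 41 21  6  0  2  3  2  2]
192 [10  8 10 23 41 52 53 47 33 19 14 20 24 28 30] | R-B [-1 -1  3 20 45 56 60 53 30 10  1  2  1  1  2]
193 [ 9  9 12 21 39 50 52 49 33 17 11 14 15 19 25] | R-B [ 0  0  2 18 45 58 62 56 39 11  0 -2  3  1  2]
194 [24 24 22 25 38 49 54 51 38 18 12 10 12 14 18] | R-B [ 4  3  2 13 39 56 62
[... 2380 characters left out ...]
6 191] | R-B [ -5  -4   0   5   8   9   6   4  -3  -7  -9 -10 -10  -9]
219 [177 185 166 130  99  83  79  96 136 172 190 195 196 194] | R-B [ -3  -5   0   6  11  10   9   2  -4  -8  -9 -10  -8  -8]
220 [170 183 166 134 111 104 110 141 173 189 194 195 196 196] | R-B [ -2  -4  -1   6  13  13   9   1  -6  -8 -10 -10 -10  -8]
221 [164 179 156 125 111 110 124 162 187 194 195 196 195 194] | R-B [ -1  -2   2  11  14  14  10  -2  -9 -10 -12 -11 -10 -10]
222 [163 178 150 118 109 111 132 168 190 195 195 196 194 195] | R-B [ -2  -2   3  11  14  14   6  -3  -9 -10 -12 -11 -12 -11]
223 [169 180 148 110  98 109 145 179 193 196 196 196 195 194] | R-B [ -4  -3   3   9  12   8   0  -6 -11 -10 -12 -11 -11 -11]
```

```bash
python3 - <<'E'
from h import *
s=vision.grab_frame("side").astype(int)
for v in range(172,187): print(v,s[v,232:254,2]-s[v,232:254,0])
for v in range(172,187): print(v,s[v,232:254].mean(-1).astype(int))
p=monitor.state()["tool_pos"];print(p)
for z in(-.0426,-.021,-.0076):print(proj("side",p+[0,0,z]))
print("home flange top",onz("top",352.7,220.3,.046))
for z in(.09,.095,.1): print(z,onz("top",224.75,215.0,z),onz("side",243.7,191.1,z))
E
```

```text
172 [92 91 91 87 81 80 83 80 69 44 28 29 39 53 68 77 78 82 85 86 87 87]
173 [92 91 90 85 80 80 81 82 75 58 51 60 71 78 82 79 79 83 84 84 85 86]
174 [92 91 90 85 79 82 82 81 80 75 76 80 82 81 78 77 83 88 87 86 84 85]
175 [90 91 90 86 80 77 77 75 77 77 75 75 74 75 77 84 89 91 90 88 87 85]
176 [90 90 88 88 87 85 81 75 71 69 68 68 70 76 87 90 92 92 92 92 90 87]
177 [90 90 89 89 88 88 85 76 69 70 68 68 68 80 89 91 92 93 94 93 93 90]
178 [89 90 90 90 89 89 87 79 71 71 69 67 69 80 88 90 91 92 93 93 94 93]
179 [88 90 90 90 91 90 89 79 73 71 69 66 67 78 86 90 91 91 92 92 93 93]
180 [87 88 89 89 90 91 88 79 73 72 68 69 65 72 83 89 91 91 91 91 92 92]
181 [88 88 88 88 88 88 83 77 72 70 72 69 67 68 78 87 90 91 91 90 92 91]
182 [87 87 87 87 86 86 81 76 74 74 75 72 72 71 78 88 91 90 89 90 91 90]
183 [85 86 86 86 87 85 82 78 77 76 76 78 74 75 81 88 91 91 89 90 89 90]
184 [84 85 85 85 86 85 83 81 78 78 79 80 81 83 89 90 92 91 90 90 90 90]
185 [80 80 80 80 80 80 80 79 78 77 77 78 83 85 89 91 92 92 91 90 90 90]
186 [62 61 57 55 55 55 56 55 56 54 55 61 68 74 82 86 88 89 90 91 91 90]
172 [142 142 136 112
[... 952 characters left out ...]
29 120  98  74  65  62  62  61  59  62  83 116 132 137
 138 137 139 139]
183 [127 127 128 129 127 116  97  78  68  66  65  65  69  77  97 122 135 137
 138 137 137 137]
184 [125 125 126 127 127 123 113 100  89  83  82  84  92 105 122 135 139 139
 138 138 137 136]
185 [119 119 117 117 118 117 115 112 108 102 101 107 115 124 134 140 141 141
 141 140 138 138]
186 [ 95  91  87  85  85  86  85  85  84  81  81  90 102 111 121 130 134 137
 140 141 141 140]
[0.598 0.142 0.169]
[242.194 182.61 ]
[241.776 176.622]
[241.513 172.851]
home flange top [ 0.575 -0.185  0.046]
0.09 [0.598 0.142 0.09 ] [0.606 0.146 0.09 ]
0.095 [0.597 0.141 0.095] [0.6   0.14  0.095]
0.1 [0.596 0.14  0.1  ] [0.595 0.134 0.1  ]
```

```bash
python3 -m crank '[[1,0.3,-0.25,0,0,0,0],[1,1,-0.25,0,0,0,0],[1,2,-0.25,0,0,0,0],[1,2.6,-0.25,0,0,0,0],[1,2.6,-0.25,0,0,0,0],[1,2.6,-0.25,0,0,0,0]]' 60 && python3 -c "
from h import *
plan((.5977,.139,.122),-2)"
```

```text
t: 7.98
tool_pos: [0.5982, 0.1395, 0.1433]
tool_rot: [0.026, 1.57, -0.025]
ft_force: [-0.2, 0.7, -2.2]
grip_width: 0.0217
t 7.97 tcp [0.598 0.139 0.143] F [-0.237  0.737 -2.156] M [ 0.062  0.047 -0.009] w 0.0217
axes(cols)
 [[ 0.001  0.032  0.999]
 [ 0.001  0.999 -0.032]
 [-1.     0.001  0.001]]
shift cm [ 2.131 -0.051 -0.046] turn [ 0.149  0.048 -0.056]
q [-0.528  0.502  0.308  1.72  -0.182  0.947  1.39 ]
```

```bash
python3 -m crank '[[1,0.4,-0.05,-0.05,0,0,0],[1,0.8,-0.05,-0.05,0,0,0],[1,1.2,-0.05,-0.05,0,0,0],[1,1.5,-0.05,-0.05,0,0,0],[1,1.5,-0.05,-0.05,0,0,0],[1,1.5,-0.05,-0.05,0,0,0]]' 60 && python3 - <<'E'
from h import *
plan((.5977,.139,.122),-2)
s=[vision.grab_frame("side") for i in range(2)]
for i in range(3): print(monitor.state()["ft_force"]); vision.grab_frame("top")
cv2.imwrite("pics/c4.png",crop(s[1],244,185,48,48,12))
E
```

```text
t: 8.72
tool_pos: [0.5998, 0.1407, 0.1295]
tool_rot: [0.027, 1.565, -0.022]
ft_force: [3.1, 4.8, 4.4]
grip_width: 0.0219
t 8.72 tcp [0.6   0.141 0.129] F [3.088 4.787 4.385] M [ 1.117 -0.969  0.091] w 0.0219
axes(cols)
 [[ 0.006  0.031  0.999]
 [ 0.003  1.    -0.031]
 [-1.     0.004  0.005]]
shift cm [ 0.747 -0.182 -0.205] turn [ 0.2    0.311 -0.206]
q [-0.524  0.517  0.302  1.733 -0.189  0.913  1.396]
[3.444 3.967 3.893]
[3.476 2.843 3.766]
[3.561 4.14  3.568]
```

View pics/c4.png

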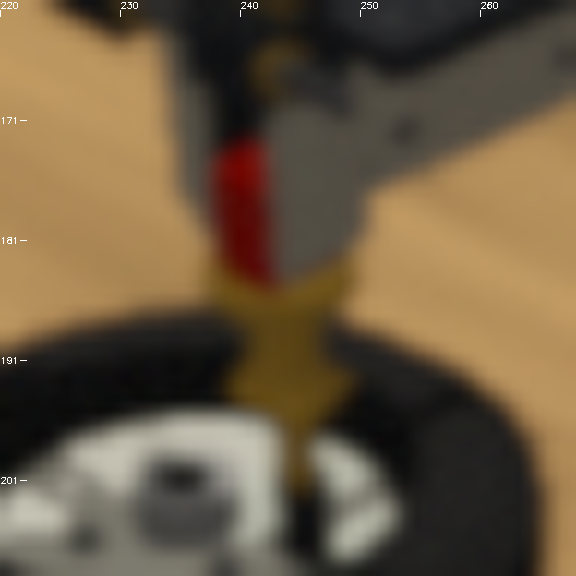

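```bash
python3 -m crank '[[1,-0.3,0,0,0,0.3,0],[1,-0.6,0.1,0.1,0,0.3,0],[1,-0.6,0.2,0.18,0,0.3,0],[1,-0.3,0.2,0.18,0,0.3,0],[1,0,0.2,0.18,0,0.3,0],[1,0,0.2,0.18,0,0.3,0],[1,0,0.2,0.18,0,0.3,0]]' 60 && python3 - <<'E'
from h import *
plan((.6015,.143,.12),-2)
for i in range(3): vision.grab_frame("side"); s=monitor.state(); print(s["ft_force"],s["tool_pos"])
E
```

```text
t: 9.85
tool_pos: [0.6018, 0.1428, 0.1295]
tool_rot: [0.027, 1.57, -0.022]
ft_force: [0.9, 0.8, -0.8]
grip_width: 0.0219
t 9.85 tcp [0.602 0.143 0.13 ] F [ 0.858  0.826 -0.834] M [ 0.352 -0.37  -0.011] w 0.0219
axes(cols)
 [[ 0.001  0.031  1.   ]
 [ 0.004  1.    -0.031]
 [-1.     0.004  0.   ]]
shift cm [ 0.951  0.016 -0.028] turn [ 0.207  0.028 -0.213]
q [-0.523  0.523  0.301  1.722 -0.191  0.923  1.395]
[ 1.477  1.978 -0.353] [0.602 0.143 0.13 ]
[ 1.671  1.074 -1.339] [0.602 0.143 0.13 ]
[2.1   1.182 0.135] [0.602 0.143 0.13 ]
```

```bash
python3 -m crank '[[1,-0.2,0.05,0.08,0,0,0],[1,-0.2,0.15,0.2,0,0,0],[1,0,0.15,0.2,0,0,0],[1,0.2,0.15,0.2,0,0,0],[1,0.3,0.15,0.2,0,0,0],[1,0.3,0.15,0.2,0,0,0]]' 60 && python3 - <<'E'
from h import *
for i in range(6): s=monitor.state(); print(s["ft_force"],s["tool_pos"],s["moment"]);vision.grab_frame("side")
E
```

```text
t: 10.75
tool_pos: [0.6036, 0.1442, 0.1264]
tool_rot: [0.027, 1.571, -0.022]
ft_force: [-0.6, 0.0, -2.4]
grip_width: 0.0218
[-0.553  0.019 -2.422] [0.604 0.144 0.126] [0.045 0.027 0.036]
[ 0.172 -0.053 -0.612] [0.604 0.144 0.126] [ 0.036  0.026 -0.05 ]
[ 0.184 -0.084 -2.51 ] [0.604 0.144 0.127] [ 0.016  0.007 -0.054]
[-0.424 -0.772 -1.204] [0.604 0.144 0.127] [ 0.04   0.032 -0.002]
[-1.028 -0.324 -1.763] [0.604 0.144 0.127] [ 0.029 -0.019 -0.011]
[ 0.292  0.126 -2.02 ] [0.604 0.144 0.127] [0.01  0.015 0.018]
```

```bash
python3 -m crank '[[1,0.2,0,0,0,0,0],[1,0.4,0,0,0,0,0],[1,0.4,0,0,0,0,0]]' 60 && python3 - <<'E'
from h import *
for i in range(4): s=monitor.state(); print(s["ft_force"],s["tool_pos"]*1000,s["moment"]);vision.grab_frame("side")
E
```

```text
t: 11.42
tool_pos: [0.6036, 0.1442, 0.1223]
tool_rot: [0.027, 1.571, -0.022]
ft_force: [-0.3, 0.1, -1.1]
grip_width: 0.0216
[-0.314  0.077 -1.058] [603.609 144.214 122.336] [ 0.021  0.037 -0.003]
[ 0.302  0.054 -2.203] [603.721 144.217 122.475] [ 0.003  0.012 -0.001]
[ 0.388 -0.329 -2.377] [603.763 144.259 122.547] [ 0.043 -0.008  0.007]
[-0.287  0.679 -2.041] [603.791 144.242 122.596] [ 0.001  0.001 -0.006]
```

```bash
python3 -m crank '[[1,0.2,0,0,0,0,0],[1,0.4,0,0,0,0,0],[1,0.5,0,0,0,0,0]]' 60 && python3 - <<'E'
from h import *
for i in range(4): s=monitor.state(); print(s["ft_force"],s["tool_pos"]*1000,s["moment"]);f=vision.grab_frame("side")
cv2.imwrite("pics/c5.png",crop(f,244,190,48,40,12))
E
```

```text
t: 12.0
tool_pos: [0.6037, 0.1442, 0.1175]
tool_rot: [0.027, 1.57, -0.022]
ft_force: [0.2, -0.4, -2.2]
grip_width: 0.0212
[ 0.215 -0.449 -2.179] [603.732 144.241 117.454] [-0.001  0.047 -0.013]
[ 0.394  1.013 -2.334] [603.695 144.225 117.362] [ 0.051  0.044 -0.031]
[-0.496  0.138 -1.656] [603.748 144.258 117.47 ] [ 0.01   0.013 -0.014]
[-0.437  0.726 -1.617] [603.794 144.24  117.546] [0.073 0.046 0.022]
```

View pics/c5.png

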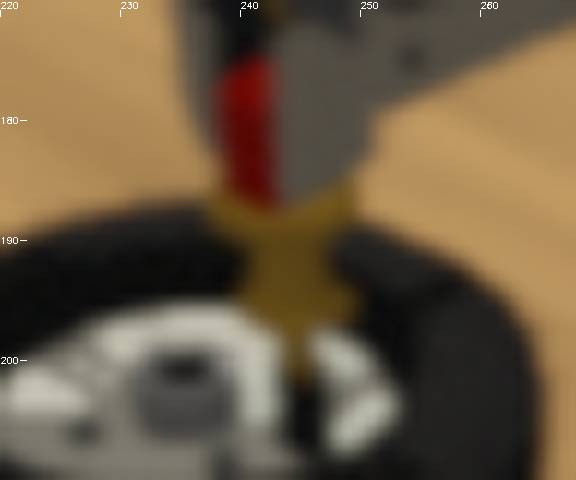

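```bash
python3 -m crank '[[1,0.2,0,0,0,0,0],[1,0.3,0,0,0,0,0],[1,0.4,0,0,0,0,0],[1,0.4,0,0,0,0,0]]' 60 && python3 - <<'E'
from h import *
for i in range(4): s=monitor.state(); print(s["ft_force"],s["tool_pos"]*1000,s["moment"]);f=vision.grab_frame("side")
E
```

```text
t: 12.7
tool_pos: [0.6043, 0.1444, 0.1141]
tool_rot: [0.028, 1.569, -0.021]
ft_force: [-0.9, 0.2, 4.1]
grip_width: 0.0216
[-0.893  0.228  4.096] [604.26  144.354 114.133] [-0.031  0.118 -0.014]
[0.064 0.1   5.608] [604.222 144.328 114.085] [ 0.05   0.153 -0.004]
[0.237 0.125 4.729] [604.213 144.36  114.096] [ 0.032  0.132 -0.028]
[-0.704 -0.257  4.916] [604.221 144.35  114.082] [ 0.046  0.142 -0.012]
```

```bash
python3 -m crank '[[1,0.1,0,0,0,0,0],[1,0.2,0,0,0,0,0],[1,0.2,0,0,0,0,0]]' 60 && python3 - <<'E'
from h import *
for i in range(4): s=monitor.state(); print(s["ft_force"],s["tool_pos"]*1000,s["moment"]);f=vision.grab_frame("side")
E
```

```text
t: 13.28
tool_pos: [0.6046, 0.1444, 0.1127]
tool_rot: [0.028, 1.568, -0.021]
ft_force: [-1.8, -1.0, 7.8]
grip_width: 0.0216
[-1.758 -1.033  7.8  ] [604.637 144.4   112.652] [0.063 0.26  0.047]
[-1.481 -0.969  7.538] [604.615 144.437 112.69 ] [ 0.03   0.295 -0.003]
[-0.992 -0.803  8.07 ] [604.624 144.457 112.704] [-0.022  0.26  -0.051]
[-1.391 -0.294  7.601] [604.639 144.441 112.721] [ 0.021  0.353 -0.048]
```

```bash
python3 -m crank '[[1,0.15,-0.02,-0.08,0,0.15,0],[1,0.25,-0.02,-0.1,0,0.15,0],[1,0.25,-0.02,-0.1,0,0.15,0]]' 60 && python3 - <<'E'
from h import *
for i in range(4): s=monitor.state(); print(s["ft_force"],s["tool_pos"]*1000,s["tool_rot"],s["moment"]);f=vision.grab_frame("side")
E
```

```text
t: 13.85
tool_pos: [0.6044, 0.1444, 0.1111]
tool_rot: [0.029, 1.569, -0.021]
ft_force: [-0.8, -0.3, 8.7]
grip_width: 0.0218
[-0.829 -0.257  8.738] [604.351 144.406 111.052] [ 0.029  1.569 -0.021] [-0.056  0.219 -0.038]
[-0.425  0.156  9.037] [604.398 144.438 111.119] [ 0.029  1.569 -0.021] [-0.024  0.192  0.031]
[-0.964 -0.217  8.48 ] [604.417 144.413 111.145] [ 0.029  1.569 -0.021] [-0.015  0.184 -0.01 ]
[-1.364 -1.147  8.545] [604.378 144.485 111.141] [ 0.029  1.569 -0.021] [-0.018  0.229  0.003]
```

```bash
python3 -m crank '[[1,0.15,0,-0.05,0,0.15,0],[1,0.25,0,-0.08,0,0.2,0],[1,0.25,0,-0.08,0,0.2,0]]' 60 && python3 - <<'E'
from h import *
for i in range(4): s=monitor.state(); print(s["ft_force"],s["tool_pos"]*1000,s["tool_rot"],s["moment"]);f=vision.grab_frame("side")
E
```

```text
t: 14.42
tool_pos: [0.6045, 0.1446, 0.1097]
tool_rot: [0.029, 1.571, -0.02]
ft_force: [-0.9, 0.3, 10.0]
grip_width: 0.0217
[-0.872  0.252  9.99 ] [604.491 144.553 109.666] [ 0.029  1.571 -0.02 ] [0.008 0.198 0.001]
[-0.641  0.027  9.239] [604.492 144.552 109.686] [ 0.029  1.571 -0.02 ] [-0.045  0.237  0.006]
[-1.876  0.04  11.304] [604.525 144.573 109.741] [ 0.029  1.571 -0.02 ] [-0.023  0.186  0.005]
[-0.348 -0.393 10.61 ] [604.521 144.532 109.752] [ 0.029  1.571 -0.02 ] [-0.071  0.264 -0.04 ]
```

```bash
python3 -m crank '[[1,0.15,0,-0.07,0,0.15,0],[1,0.15,0,-0.07,0,0.15,0]]' 60 && python3 - <<'E'
from h import *
for i in range(4): s=monitor.state(); print(s["ft_force"],s["tool_pos"]*1000,s["tool_rot"],s["moment"]);f=vision.grab_frame("side")
E
```

```text
t: 14.88
tool_pos: [0.6047, 0.1446, 0.1094]
tool_rot: [0.03, 1.571, -0.02]
ft_force: [-1.4, -0.9, 10.1]
grip_width: 0.0215
[-1.433 -0.889 10.104] [604.708 144.601 109.366] [ 0.03   1.571 -0.02 ] [-0.058  0.292  0.001]
[-0.986  0.129  9.923] [604.716 144.643 109.366] [ 0.03   1.571 -0.02 ] [-0.083  0.297  0.003]
[-1.366 -1.613 10.508] [604.701 144.612 109.367] [ 0.03   1.571 -0.02 ] [-0.073  0.267  0.048]
[-1.205 -1.197 10.061] [604.694 144.648 109.365] [ 0.03   1.571 -0.02 ] [-0.065  0.259 -0.001]
```

```bash
python3 -m crank '[[1,0.18,-0.04,-0.12,0,0.15,0],[1,0.2,-0.04,-0.15,0,0.15,0],[1,0.2,-0.04,-0.15,0,0.15,0]]' 60 && python3 - <<'E'
from h import *
for i in range(4): s=monitor.state(); print(s["ft_force"],s["tool_pos"]*1000,s["tool_rot"],s["moment"]);f=vision.grab_frame("side")
E
```

```text
t: 15.45
tool_pos: [0.6045, 0.1445, 0.1089]
tool_rot: [0.031, 1.571, -0.019]
ft_force: [-0.8, 0.2, 11.8]
grip_width: 0.0216
[-0.775  0.204 11.757] [604.495 144.49  108.873] [ 0.031  1.571 -0.019] [0.028 0.19  0.046]
[-1.515 -0.596 11.993] [604.481 144.498 108.894] [ 0.031  1.571 -0.019] [-0.066  0.216  0.019]
[-1.323 -0.252 12.842] [604.501 144.492 108.892] [ 0.031  1.571 -0.019] [0.033 0.238 0.019]
[-0.366  0.315 11.982] [604.493 144.489 108.879] [ 0.031  1.571 -0.019] [-0.027  0.237  0.042]
```

```bash
python3 -m crank '[[1,0.2,-0.03,-0.12,0,0.15,0],[1,0.22,-0.03,-0.15,0,0.15,0],[1,0.22,-0.03,-0.15,0,0.15,0]]' 60 && python3 - <<'E'
from h import *
for i in range(4): s=monitor.state(); print(s["ft_force"],s["tool_pos"]*1000,s["tool_rot"],s["moment"]);f=vision.grab_frame("side")
E
```

```text
t: 16.02
tool_pos: [0.6047, 0.1446, 0.1087]
tool_rot: [0.032, 1.57, -0.018]
ft_force: [-1.5, -0.0, 15.6]
grip_width: 0.0215
[-1.463 -0.045 15.608] [604.71  144.583 108.721] [ 0.032  1.57  -0.018] [-0.038  0.292 -0.014]
[-1.402 -1.101 16.33 ] [604.722 144.566 108.725] [ 0.032  1.57  -0.018] [ 0.037  0.319 -0.058]
[-1.768  0.183 15.299] [604.694 144.59  108.722] [ 0.032  1.57  -0.018] [-0.008  0.327 -0.004]
[-0.975 -0.037 15.82 ] [604.702 144.562 108.704] [ 0.032  1.57  -0.018] [-0.058  0.303  0.029]
```

```bash
python3 - <<'E'
from h import *
F=[]
for i in range(24): f=vision.grab_frame("side" if i%2 else "top"); F.append(monitor.state()["ft_force"][2]); 
print(np.array(F),monitor.state()["tool_pos"]*1000,monitor.state()["t"])
s,t=vision.grab_frame("side"),vision.grab_frame("top")
cv2.imwrite("pics/c6.png",np.hstack([crop(s,262,180,64,60,6),crop(t,226,180,64,60,6)]))
E
```

```text
[16.078 16.23  15.265 16.527 15.366 16.346 14.324 16.193 16.463 16.074
 16.127 16.249 16.595 15.736 16.295 16.642 15.698 16.891 16.717 16.125
 15.498 15.903 15.312 17.682] [604.7   144.591 108.708] 17.425
```

View pics/c6.png

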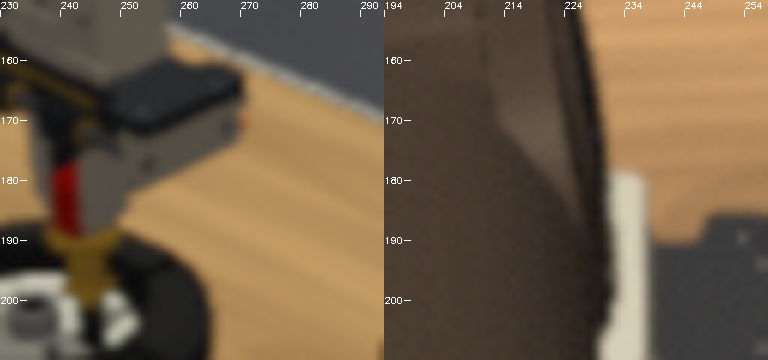

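```bash
python3 - <<'E'
from h import *
for d in(.095,.1,.11,.12,.13,.14): print(d,proj("side",np.array([.6047,.1446,.1087+.0124])+d*np.array([.999,-.035,0])))
E
python3 -m crank '[[1,0,0,0,0,0,0],[1,-0.5,0,0,0,0,0],[1,-1.5,0,0,0,0,0],[1,-3,0,0,0,0,0],[1,-5,0,0,0,0,0],[1,-8,0,0,0,0,0],[1,-8,0,0,0,0,0]]' && python3 -c "
from h import *
plan((.5741,-.1865,.19),-2)
s=vision.grab_frame('side');cv2.imwrite('pics/c7.png',crop(s,262,165,64,60,10))"
```

```text
0.095 [265.02  172.817]
0.1 [266.117 172.3  ]
0.11 [268.296 171.274]
0.12 [270.457 170.256]
0.13 [272.6   169.247]
0.14 [274.725 168.247]
t: 18.4
tool_pos: [0.6062, 0.1441, 0.1915]
tool_rot: [0.033, 1.565, -0.017]
ft_force: [-0.8, 0.3, -1.6]
grip_width: 0.0215
t 18.4 tcp [0.606 0.144 0.192] F [-0.778  0.325 -1.646] M [ 0.041 -0.004 -0.026] w 0.0215
axes(cols)
 [[ 0.006  0.032  0.999]
 [ 0.01   0.999 -0.032]
 [-1.     0.01   0.005]]
shift cm [ -0.208 -33.144  -2.148] turn [ 0.165  0.305 -0.6  ]
q [-0.533  0.464  0.318  1.65  -0.172  1.047  1.378]
```

View pics/c7.png

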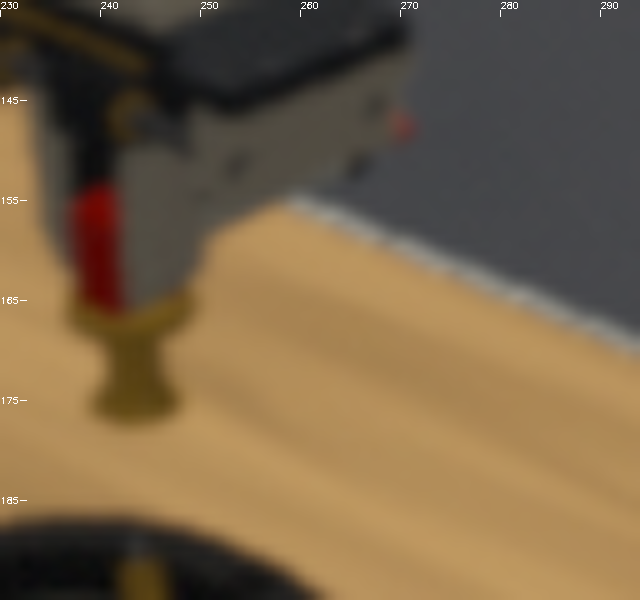

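```bash
python3 -m crank '[[1,0,-4,-0.3,0,0.3,-0.6],[1,0,-9,-0.6,0,0.3,-0.6],[1,0,-14,-1,0,0.3,-0.6],[1,0,-19,-1.3,0,0.3,-0.6],[1,0,-24,-1.6,0,0.3,-0.6],[1,0,-29,-1.9,0,0.3,-0.6],[1,0,-33.1,-2.15,0,0.3,-0.6],[1,0,-33.1,-2.15,0,0.3,-0.6]]' && python3 -m crank '[[1,0.5,0,0,0,0,0],[1,0.5,0,0,0,0,0],[1,0.5,0,0,0,0,0]]' && python3 -c "
from h import *
plan((.5741,-.1865,.1),-2)"
```

```text
t: 19.45
tool_pos: [0.5712, -0.1908, 0.1856]
tool_rot: [0.028, 1.575, -0.032]
ft_force: [0.0, 0.2, -1.5]
grip_width: 0.0216
t: 19.82
tool_pos: [0.5713, -0.1896, 0.1803]
tool_rot: [0.027, 1.575, -0.031]
ft_force: [-1.1, 0.2, -1.8]
grip_width: 0.0216
t 19.82 tcp [ 0.571 -0.19   0.18 ] F [-1.117  0.202 -1.771] M [ 0.033  0.033 -0.076] w 0.0216
axes(cols)
 [[-0.005  0.037  0.999]
 [-0.002  0.999 -0.037]
 [-1.    -0.002 -0.005]]
shift cm [8.025 0.341 0.305] turn [-0.105 -0.277  0.138]
q [-0.037  0.453  0.381  1.71  -0.188  1.019  1.943]
```

Tool is above the holder; go to mouth just above the hole, then fine-align.

```bash
python3 -m crank '[[1,2,0.34,0.3,0,-0.3,0.1],[1,4,0.34,0.3,0,-0.3,0.1],[1,6,0.34,0.3,0,-0.3,0.1],[1,7.5,0.34,0.3,0,-0.3,0.1],[1,7.5,0.34,0.3,0,-0.3,0.1],[1,7.5,0.34,0.3,0,-0.3,0.1]]' && python3 -c "
from h import *
plan((.5741,-.1865,.088),-2)"
```

```text
t: 20.58
tool_pos: [0.5746, -0.1866, 0.1059]
tool_rot: [0.028, 1.569, -0.03]
ft_force: [-0.1, -1.5, -1.5]
grip_width: 0.0217
t 20.57 tcp [ 0.575 -0.187  0.106] F [-0.137 -1.51  -1.463] M [ 0.065  0.034 -0.035] w 0.0217
axes(cols)
 [[ 0.001  0.037  0.999]
 [-0.001  0.999 -0.037]
 [-1.    -0.001  0.001]]
shift cm [ 1.791  0.014 -0.05 ] turn [-0.103  0.077  0.053]
q [-0.016  0.535  0.349  1.784 -0.231  0.861  1.974]
```

```bash
python3 -m crank '[[1,0.6,0,-0.05,0,0.1,0],[1,1.2,0,-0.05,0,0.1,0],[1,1.8,0,-0.05,0,0.1,0],[1,2.4,0,-0.05,0,0.1,0],[1,3,0,-0.05,0,0.1,0],[1,3,0,-0.05,0,0.1,0]]' && python3 -c "
from h import *
plan((.5741,-.1865,.0506),-2)"
```

```text
t: 21.32
tool_pos: [0.5737, -0.1865, 0.0753]
tool_rot: [0.028, 1.572, -0.029]
ft_force: [-0.5, -0.3, -1.8]
grip_width: 0.0218
t 21.32 tcp [ 0.574 -0.187  0.075] F [-0.529 -0.35  -1.76 ] M [ 0.046 -0.003  0.008] w 0.0218
axes(cols)
 [[-0.002  0.037  0.999]
 [-0.001  0.999 -0.037]
 [-1.    -0.001 -0.001]]
shift cm [2.467 0.005 0.041] turn [-0.102 -0.085  0.042]
q [-0.004  0.574  0.334  1.807 -0.248  0.802  1.988]
```

Inside the hole and free. Down to seat.

```bash
python3 -m crank '[[1,0.5,0,0.04,0,0,0],[1,1,0,0.04,0,0,0],[1,1.5,0,0.04,0,0,0],[1,2,0,0.04,0,0,0],[1,2.3,0,0.04,0,0,0],[1,2.4,0,0.04,0,0,0],[1,2.5,0,0.04,0,0,0],[1,2.5,0,0.04,0,0,0]]' && python3 -c "
from h import *
plan((.5741,-.1865,.0506),-2)"
```

```text
t: 22.32
tool_pos: [0.5742, -0.1866, 0.0506]
tool_rot: [0.028, 1.572, -0.029]
ft_force: [-0.2, 0.4, 2.1]
grip_width: 0.0217
t 22.32 tcp [ 0.574 -0.187  0.051] F [-0.235  0.41   2.124] M [ 0.138  0.256 -0.015] w 0.0217
axes(cols)
 [[-0.001  0.037  0.999]
 [-0.001  0.999 -0.037]
 [-1.    -0.001 -0.001]]
shift cm [-0.002  0.008 -0.008] turn [-0.104 -0.067  0.04 ]
q [ 0.007  0.607  0.319  1.823 -0.263  0.754  2.   ]
```

```bash
python3 -m crank '[[1,0.05,0,0,0,0,0],[0.5,0,0,0,0,0,0],[0.2,0,0,0,0,0,0],[-0.3,0,0,0,0,0,0],[-1,0,0,0,0,0,0],[-1,0,0,0,0,0,0],[-1,0,0,0,0,0,0],[-1,0,0,0,0,0,0]]' && python3 -m crank '[[-1,0,0,0,0,0,0],[-1,0,0,0,0,0,0],[-1,-1,0,0,0,0,0],[-1,-3,0,0,0,0,0],[-1,-6,0,0,0,0,0],[-1,-10,0,0,0,0,0],[-1,-15,0,0,0,0,0],[-1,-20,0,0,0,0,0]]' && python3 -m crank '[[-1,0,5,-3,0,0,0],[-1,0,10,-6,0,0,0],[-1,0,15,-8,0,0,0],[-1,0,20,-10,0,0,0],[-1,0,25,-10,0,0,0],[-1,0,30,-10,0,0,0],[-1,0,30,-10,0,0,0]]' && python3 - <<'E'
from h import *
s,t=vision.grab_frame("side"),vision.grab_frame("top")
m=np.hstack([crop(s,326,246),crop(t,352,205)])
cv2.imwrite("pics/c8.png",np.vstack([m,cv2.resize(np.hstack([s,t]),(768,288),interpolation=cv2.INTER_AREA)]))
E
```

```text
t: 23.32
tool_pos: [0.5742, -0.1866, 0.0506]
tool_rot: [0.028, 1.572, -0.029]
ft_force: [0.0, 0.3, 0.3]
grip_width: 0.0788
t: 24.32
tool_pos: [0.5741, -0.1865, 0.2529]
tool_rot: [0.028, 1.571, -0.03]
ft_force: [1.0, -0.0, 0.4]
grip_width: 0.0918
t: 25.2
tool_pos: [0.4848, 0.1213, 0.2533]
tool_rot: [0.024, 1.571, -0.023]
ft_force: [-0.8, -0.9, 0.0]
grip_width: 0.0912
```

View pics/c8.png

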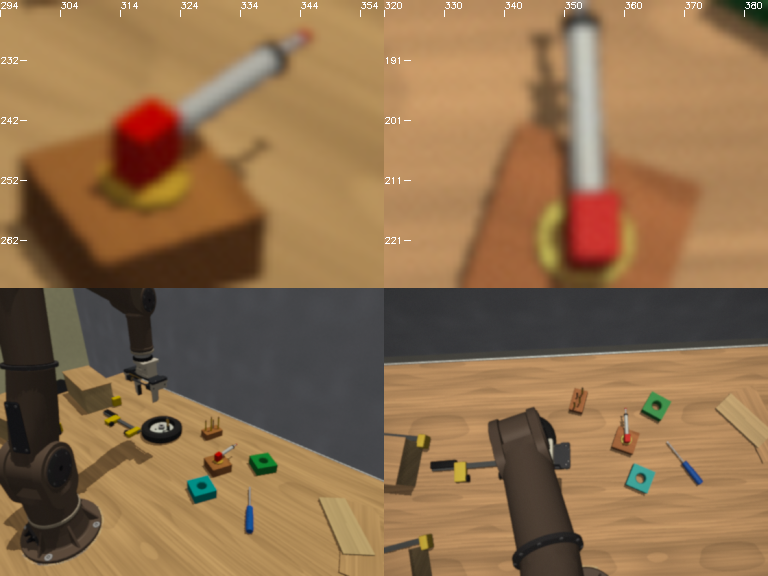

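```bash
python3 -c "
from rig import ticket; print(ticket.close_job())"
```

```text
the job is handed in; nothing more can be done
None
```

I pressed the gauge onto the valve stem, put it back in its holder and handed the job in at about 25 s of the 72 s allowed. No verdict was reported.

- **Pressing:** My first approach was about 5–6 mm off, and the chuck's cone met the stem with about 5 N sideways. I backed off, corrected, and came down until the force rose sharply, as at the hard stop. I held about 17.5–18 N for nearly 2 s. Sideways force then was about 1.5 N. One noisy force sample read about 19.5 N with the gauge's weight allowed for.
- **Putting it back:** The gauge went into the hole without catching and met resistance at the same tool height as when I picked it up. I then let go and moved the arm well clear.
- **Last picture:** The gauge stands upright with its flange on the block. The rod is still out, by roughly 20 mm judging from pixels. The bystanders look unmoved, except that the arm hides part of the clamp in the top view.
- **Not checked directly:** I couldn't see the valve pin go in. I inferred it from the stiff stop at about 18 N and the rod showing.
- **Disagreement:** The two cameras' stem-tip positions differed by about 4 mm, so I used the contact forces to find the final position.

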